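# Gauge the gap of a clamped plaster mould half

### The job

Set the plaster mould half that has the two round knobs (not the one with the sockets) down in the pocket of the green clamp frame, knobs still up, and let go of it. Then take the red-handled tapered gauge blade out of its wooden stand and slide it, thin end straight down, into the gap between the end of the mould half and the sprung jaw until it drags snugly: the blade must be gripped by mould and jaw so that the jaw just gives (about 1 to 2 mm), without forcing the jaw far back. Finish while still holding the blade by its handle at that depth, and leave the other things on the bench where they are.

Things in the scene. Friction and masses are not known exactly. Their poses are not given: they have to be found in the camera images.
- frame: Green clamp frame, fixed; origin at bench level, mid pocket. In mm: y runs from the tall fixed stop (face y=-40, top z=70) to the jaw. Pocket floor z=20. Low side lips: inner faces x=-27 and 27, 6 thick, tops z=32, y=-30 to 26. The base (100 wide, y=-75 to 130) is open to the bench for y=36 to 60, |x|<32, so the blade can pass. A mould half against the stop ends at y=40, top z=70.
- seat (a point): Point on the pocket floor, 20 mm above the frame's origin, where the centre of the mould half's underside belongs (it may stand a few mm towards the jaw; the blade then pushes it back to the stop). Axes as the frame's.
- jaw: Grey housing of the sprung jaw, fixed on the frame, axes as the frame's; origin at pocket floor height on the plane of the jaw's resting face. Gap between jaw and a mould half against the stop = this origin's y in the frame minus 40 mm: 6 to 8.5 mm, varies. Housing 20 to 56 mm behind the face (black knob to 76 mm), 46 mm tall.
- jaw_face (a point): Top edge of the jaw plate's upright face, mid width, 44 mm above the pocket floor (6 mm below the mould half's top). Aluminium plate 50 mm wide, 10 mm thick; above this edge a lip slopes back from the gap, to about 51 mm above the floor, as a lead-in. Moves with the jaw.
- jaw_plate (a joint): How far the jaw is pushed back, in m: 0 at rest, grows towards +y of the frame, away from the mould, end stop at 0.007. Spring of 5 N per mm, no preload.
- knob_half: White plaster mould half to be seated: block 50 mm (x) by 80 mm (y) by 50 mm tall, about 0.3 kg, on top a rectangular hollow (24 by 30 mm) and two round knobs (16 mm across, 6 mm proud, 28 mm either side of the middle). It lies knobs up. Origin at the centre of its underside. Either way round fits; grip it across the 50 mm.
- socket_half: The matching plaster half, same block but with two round sockets and no knobs on top; bystander. The two halves may be in swapped places. Origin at the centre of its underside.
- stand: Fixed wooden stand for the blade, 70 by 67 mm, 84 mm tall, with an upright slot in the middle (34 mm along x, 15 mm along y); origin at the centre of its underside.
- blade: Tapered steel gauge blade, upright in the stand, thin end down. Origin mid thin end; z up the blade, x across its 30 mm width, y through its thickness: 2 mm at the thin end to 14 mm at the handle 80 mm up (0.15 mm per mm). Red handle 80 to 130 mm up, 44 mm (x) by 20 mm (y): grip across the 20 mm. 0.12 kg. Lift over 85 mm to clear the stand. In the gap its x and y lie along the frame's x and y.
- bowl: White bowl, 110 mm across, 50 mm tall; bystander. Origin under its centre.
- jar: Terracotta jar with white cap, 66 mm across, 85 mm tall; bystander. Origin under its centre.
- mug: Blue mug, 76 mm across, 85 mm tall; bystander. Origin under its centre.
- brush: Wooden brush lying flat; bystander.
- model_tool: Flat wooden modelling tool, 170 by 14 by 8 mm, lying flat; bystander.
Things that resemble listed ones, but are neither listed nor needed, are in the scene too. What is meant by the blade is not blue or yellow, and is the larger of those in its own colour.

How it is judged (in metres and radians):
On the way, in this order (a step that is already met when the one before it is completed fails the run):
1. the mould half with the knobs sits in the pocket, knobs up, and is let go (x of knob_half in the frame of frame between -0.004 and 0.004 m and y of knob_half in the frame of frame between -0.005 and 0.012 m and z of knob_half in the frame of frame between 0.017 and 0.023 m and angle between knob_half's own z axis and vertical below 0.08 rad and angle between the y axis of knob_half and the y axis of frame, either way round below 0.12 rad and contact force between the fingers and knob_half below 0.3 N and linear speed of knob_half below 0.02 m/s), for 0.2 s.
2. the blade has been drawn clear of its stand (height (world z) of blade above 0.087 m), for 0.1 s.
At the end, for the whole second after the job is handed in: Knob half on the pocket floor, upright and square. Blade upright in the gap (0.15 rad), thin end 20 mm or more below the mould's top, within 18 mm of mid-jaw, pressing mould and jaw over 1.5 N each; jaw pushed back 0.4 to 3.2 mm; the robot still grips the blade, at rest (x of knob_half in the frame of frame between -0.004 and 0.004 m and y of knob_half in the frame of frame between -0.005 and 0.012 m and z of knob_half in the frame of frame between 0.017 and 0.023 m and angle between knob_half's own z axis and vertical below 0.08 rad and angle between the y axis of knob_half and the y axis of frame, either way round below 0.12 rad and x of blade in the frame of frame between -0.018 and 0.018 m and z of blade in the frame of frame below 0.05 m and y of blade in the frame of frame between 0.036 and 0.056 m and angle between blade's own z axis and vertical below 0.15 rad and angle between the x axis of blade and the x axis of frame, either way round below 0.2 rad and value of joint jaw_plate between 0.0004 and 0.0032 m and contact force between blade and jaw above 1.5 N and contact force between blade and knob_half above 1.5 N and contact force between the fingers and blade above 2 N and linear speed of blade below 0.01 m/s); the arm keeps its last pose, push and grip.
It fails at once if the jaw is forced back by more than 4.5 mm (value of joint jaw_plate above 0.0045 m).
It fails at once if a bystander is shifted by more than 30 mm (distance of any of socket_half, bowl, jar, mug, brush, model_tool from where it was at the start of the episode above 0.03 m).
It fails at once if a standing bystander is tipped over (angle between any of socket_half, bowl, jar, mug's own z axis and vertical above 0.5 rad).
It also fails if it takes over 72 s, if anything falls off the work surface, if the arm or the gripper's body presses on something with over 40 N, if the wrist force passes 120 N, or if a joint passes its speed limit or range.

### The arm

A 7-joint arm with a two-finger parallel gripper is mounted at the origin on the work surface. World frame = base frame: x ahead of the robot, y to its left, z up, the work surface at z = 0. Lengths are in m, angles in degrees, forces in N, time in s.
With the tool pointing down it reaches from about 0.425 to 0.875 m from the base axis. Payload 4.7 kg.
Tool frame: the origin (TCP) lies at the very end of the fingers, on their centre line; the grasp point (between the pads) lies 19 mm behind it; z points along the fingers, y is the line along which they close (so a half turn about z gives the same grasp; the last joint's range is limited). The gripper opens to 87 mm and grips with 3 to 60 N. Pads are 19 mm wide; open, the fingers measure 117 mm over their backs; the gripper's body (75 mm by 190 mm) begins 51 mm behind the grasp point.
Start: joints at [77.126, 18.392, -4.016, 83.108, 1.295, 78.541, -3.26], TCP at [0.154, -0.632, 0.223] pointing down, gripper open.
Joint ranges: [-163.93, 163.93], [-17.29, 119.83], [-79.2, 71.16], [3.27, 140.29], [-89.18, 269.18], [5.43, 117.66], [-154.24, 154.24]. Speed limits (degrees/s): [147.25, 147.25, 180, 180, 180, 180, 180].

### API

Orientations are given as [roll, pitch, yaw] about the fixed x, y, z axes, in that order (R = Rz(yaw) Ry(pitch) Rx(roll)).
In Python, from cell import get_obs, eyes, env gives the robot as it stands.
- The arm moves only by the tool servo_tool, never from a script. Its argument "series" is a list that holds one entry, the list of rows, each a list of 7 numbers: the shift along the tool's x, y, z in units of 300 mm (1.0 is 300 mm), then the turn, a rotation vector about the tool's x, y, z in units of pi rad (1.0 is pi rad), then the opening, from 0 (shut) to 1 (fully open). In form: [[[tx, ty, tz, wx, wy, wz, gripper], ...]]. A call has 1 to 12 rows; each row is the pose to reach, as a shift and turn from the pose commanded when the call began, along the tool's axes at that moment, turning the shorter way round; what a row does not reach only later rows make up. A row lasts 1/12 s, in which the tool goes at most 41.7 mm and 7.16 degrees, less where a joint would pass 70% of its speed; a pose out of reach is approached as far as the arm can. A call with a number of a shift or a turn outside -1 to 1 is refused whole. A call with a gripper value outside its range is refused whole. The fingers move at their own pace and stop on an object; "grip_force" is the grip in N (left out, the last holds). Time passes only in rows, so rows that repeat a pose let the fingers close. It gives the time, the measured TCP pose, the force, the opening and the grip force at its end, in the units of the state.
- get_obs(): the state, without advancing time (a new reading comes with each control period).
- eyes.read_camera(name): name is "scene" or "top" or "wrist"; returns a dict with "frame" (480x640x3 uint8, red, green, blue), "depth" (480x640 float32, m along the optical axis (not along the pixel's ray), 0 where there is no reading), "fx", "fy", "cx", "cy" (pixels), "origin" and "rotation" of the camera in the world; the wrist camera has in their place "mount" (4x4, takes a point from camera to tool coordinates, whose origin is the TCP and whose axes are the flange's). Camera axes: x right, y down, z forward; pixel columns grow to the right and rows downward; lengths in m; the calibration is good to about 2 mm. A picture is of the moment at which its call begins: read the wrist's pose just before it.
- env.sign_off(): hands the job in; it is judged then, once.
The state is a dict: "time_s": time; "qpos": joint angles; "joint_velocities": joint speeds; "effort": joint torques, N m; "tool_pos": TCP position; "tool_rot": TCP orientation; "force": force on the tool from outside, world axes, zero at the start; "wrist_torque": the same for the moment, N m; "grip_width": finger opening in m; "grasp_force": force on a finger pad.
Only numpy, scipy, OpenCV 4.12 (cv2) and the standard library are available. Lean on these libraries where they do the work, as an engineer would, in place of code of your own. Each camera call takes 0.05 s, during which the arm holds its last target. There are 200 camera calls.

## Working session

There is one attempt and no reset: what is moved stays moved. The work goes in short steps, Python scripts to look and compute and a tool call to move; the robot and the scene stay as the last step left them, time stands still between calls to the robot, and variables do not carry over. Pictures are saved under pics/ and viewed, at most 10 in all, crops included, and the job is handed in when it is done.

Besides the shell and the picture viewer there is one more tool, called after "Request:" as name([rows], argument=value, ...), one row to a line, values as JSON. servo_tool: Moves the arm, as the interface text tells. Shifts and turns lie within -1 to 1; 1 stands for 300 mm of shift or pi rad of turn. Its arguments: {"type":"object","properties":{"series":{"type":"array"},"grip_force":{"type":"number"}},"required":["series"]}

```bash
ls; mkdir -p pics
python3 - <<'E'
from cell import get_obs, eyes, env
import cv2, numpy as np
o=get_obs(); print({k:np.round(v,4) if not isinstance(v,str) else v for k,v in o.items()})
for n in ("scene","top"):
    c=eyes.read_camera(n); cv2.imwrite(f"pics/{n}0.png",c["frame"][:,:,::-1]); np.savez(f"{n}0.npz",**c)
    print(n,c["fx"],c["cx"],c["cy"],c["origin"],c["rotation"], (c["depth"]>0).mean())
E
```

```text
pics
{'time_s': np.float64(0.0), 'qpos': array([77.1247, 18.4391, -4.0137, 83.1736,  1.295 , 78.5407, -3.262 ]), 'joint_velocities': array([-0.0883,  0.0519,  0.0675, -0.0047,  0.0061,  0.0146, -0.0385]), 'effort': array([-3.00000e-04, -4.91287e+01, -4.03900e-01, -3.12530e+01,
       -6.39000e-02,  4.38000e-02,  2.00000e-04]), 'tool_pos': array([ 0.1536, -0.631 ,  0.2215]), 'tool_rot': array([-1.798919e+02,  6.300000e-03,  1.368130e+01]), 'force': array([-0.0615, -0.5592,  0.4499]), 'wrist_torque': array([0.0268, 0.0006, 0.0076]), 'grasp_force': np.float64(0.0), 'grip_width': np.float64(0.087)}
scene 471.9316267103728 325.54653148567587 236.74900773062598 [1.23776477 0.14244632 0.89207975] [-140.53641235   -0.70948603   98.89853756] 0.9960611979166667
top 482.31773709464244 322.71666075297406 234.69586341360818 [0.50257562 0.04332804 1.08696748] [-1.77651089e+02 -1.01427280e-01 -9.07779017e+01] 0.9958951822916666
```

View pics/top0.png

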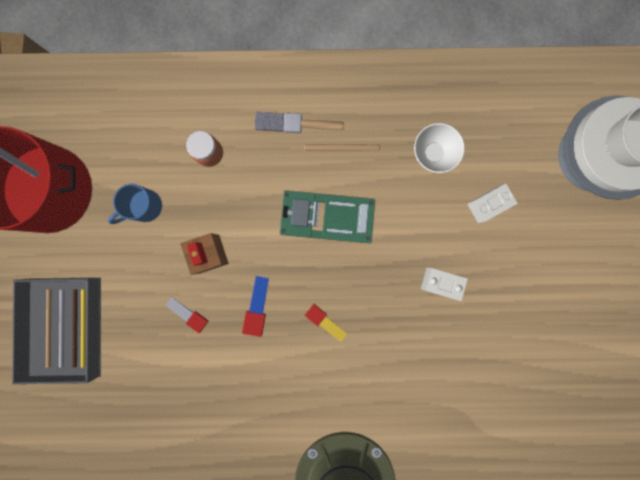

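View pics/scene0.png

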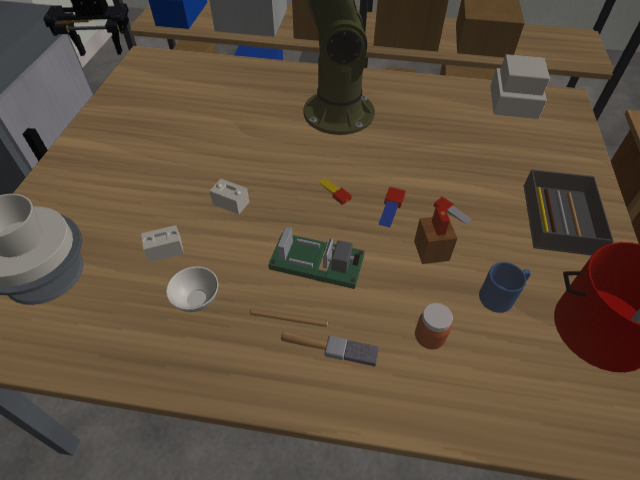

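Candidates in the top view:
- **Mould half:** (444,284) or (492,203). The first seems to have the knobs.
- **Blade:** in the stand at (197,253). The loose ones are grey at (190,315), blue at (254,310) and yellow at (325,322).

I choose (444,284) and (197,253), and will check both in one close crop.

```bash
cat > h.py <<'E'
import numpy as np, cv2
from scipy.spatial.transform import Rotation as R
def rot(r): return R.from_euler('xyz',r,degrees=True).as_matrix()
def cloud(c,Rm=None,t=None):
    Rm=rot(c["rotation"]) if Rm is None else Rm; t=c["origin"] if t is None else t
    v,u=np.mgrid[0:480,0:640]; d=c["depth"]
    P=np.stack([(u-c["cx"])/c["fx"]*d,(v-c["cy"])/c["fy"]*d,d],-1)
    return P@Rm.T+t
def rect(pts):
    (c,s,a)=cv2.minAreaRect((pts[:,:2]*1000).astype(np.float32))
    if s[0]<s[1]: s=s[::-1]; a+=90
    a=(a+90)%180-90
    return np.round(c,1),np.round(s,1),round(a,1)   # mm, long side first, angle of long side
E
python3 - <<'E'
from h import *
c=dict(np.load("top0.npz")); P=cloud(c); np.save("P.npy",P)
def box(u0,u1,v0,v1,z0,z1,mask=None):
    q=P[v0:v1,u0:u1].reshape(-1,3); m=(q[:,2]>z0)&(q[:,2]<z1)
    if mask is not None: m&=mask[v0:v1,u0:u1].ravel()
    return q[m]
print("bench",np.median(P[380:450,150:250,2]))
for n,b in dict(knob=(410,480,255,312,.035,.065),sock=(460,525,175,230,.035,.065),stand=(170,235,225,285,.07,.095),handle=(170,235,225,285,.1,.15),frame=(270,390,180,250,.01,.09),stopA=(350,390,180,250,.06,.08),house=(270,330,180,250,.058,.08)).items():
    q=box(*b); print(n,len(q),rect(q),np.round(np.percentile(q[:,2],[5,50,95]),4))
hsv=cv2.cvtColor(c["frame"],cv2.COLOR_RGB2HSV); g=(hsv[...,0]>60)&(hsv[...,0]<90)&(hsv[...,1]>90)
print("green",rect(box(270,390,180,250,-1,1,g)), np.median(box(270,390,180,250,-1,1,g)[:,2]))
f=c["frame"][:,:,::-1]; a=lambda u,v:cv2.resize(f[v-32:v+32,u-32:u+32],(260,260),interpolation=cv2.INTER_CUBIC)
cv2.imwrite("pics/crop.png",np.hstack([a(444,284),a(492,203),a(197,253)]))
cs=dict(np.load("scene0.npz"));Q=cloud(cs);
m=lambda u0,u1,v0,v1,z0,z1:(lambda q:q[(q[:,2]>z0)&(q[:,2]<z1)])(Q[v0:v1,u0:u1].reshape(-1,3))
print("scene knob",rect(m(200,260,170,220,.044,.053)),"stand",rect(m(405,465,195,265,.078,.09)),"handle",rect(m(405,465,195,265,.1,.15)))
E
```

```text
bench -7.445492727642389e-05
knob 896 (array([ 435.7, -221.2]), array([81.5, 49.8]), 73.0) [0.0372 0.0495 0.054 ]
sock 916 (array([ 611.2, -331.6]), array([81.8, 50.4]), -61.8) [0.0383 0.049  0.053 ]
stand 812 (array([508.6, 296. ]), array([70.2, 67.7]), 17.9) [0.0801 0.084  0.0876]
handle 311 (array([508.6, 295.7]), array([44.1, 20.3]), 18.8) [0.1061 0.1332 0.1366]
frame 3964 (array([587.7,  30.9]), array([205.5, 100.4]), 83.8) [0.0172 0.0212 0.0693]
stopA 219 (array([579.3, -44.1]), array([59.4, 16. ]), -6.3) [0.0668 0.07   0.0727]
house 570 (array([593.8,  88.3]), array([74.1, 56. ]), 84.0) [0.0623 0.0661 0.0705]
green (array([586.7,  29.9]), array([197.4,  93.5]), 83.9) 0.0201489804437468
scene knob (array([ 436.3, -220.5]), array([84.9, 53.8]), 71.7) stand (array([509.8, 296.4]), array([73.1, 69.3]), 17.1) handle (array([510.2, 295.9]), array([45.8, 21.8]), 18.5)
```

View pics/crop.png

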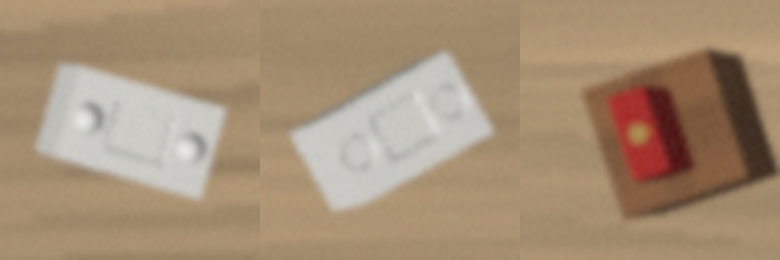

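The crop confirms it. The left block carries two round knobs (top px ~434,281 and 459,293), the middle one has sockets, and the stand holds the red handle. Next, a helper to compute moves.

```bash
cat >> h.py <<'E'
def goal(x,y,z,yaw,o=None):
    "row numbers to reach a tool-down pose from the measured one"
    from cell import get_obs
    o=o or get_obs(); A=rot(o["tool_rot"]); B=rot([180,0,yaw])
    t=A.T@(np.array([x,y,z])-o["tool_pos"])/.3; w=R.from_matrix(A.T@B).as_rotvec()/np.pi
    print("at",np.round(o["tool_pos"],4),np.round(o["tool_rot"],2),"F",np.round(o["force"],1),"row",np.round(t,4),np.round(w,4))
E
python3 - <<'E'
from h import *
P=np.load("P.npy")
q=P[255:312,410:480].reshape(-1,3); q=q[(q[:,2]>.046)&(q[:,2]<.053)]; print(rect(q),len(q))
goal(.436,-.221,.17,72.5); goal(.295,-.426,.2,45)
E
```

```text
(array([ 435.7, -221.4]), array([81.4, 49.8]), 72.8) 621
at [ 0.1536 -0.6311  0.2216] [-1.799e+02  1.000e-02  1.368e+01] F [ 1.3 -0.1 -0.5] row [ 1.2381 -1.1052  0.1736] [-5.000e-04 -2.000e-04 -3.268e-01]
at [ 0.1536 -0.6311  0.2216] [-1.799e+02  1.000e-02  1.368e+01] F [ 1.3 -0.1 -0.5] row [ 0.6198 -0.5526  0.0728] [-5.00e-04 -1.00e-04 -1.74e-01]
```

Request:
servo_tool([
  [[0.62,-0.55,0.07,0,0,-0.17,1],[0.62,-0.55,0.07,0,0,-0.17,1],[0.62,-0.55,0.07,0,0,-0.17,1],[0.62,-0.55,0.07,0,0,-0.17,1],[0.62,-0.55,0.07,0,0,-0.17,1],[0.62,-0.55,0.07,0,0,-0.17,1],[0.62,-0.55,0.07,0,0,-0.17,1],[0.62,-0.55,0.07,0,0,-0.17,1],[0.62,-0.55,0.07,0,0,-0.17,1]],
])

```text
time_s: 0.85
tool_pos: [0.2949, -0.4277, 0.2015]
tool_rot: [-180.0, 0.1, 44.3]
force: [-0.3, -0.4, 0.8]
grip_width: 0.087
grasp_force: 0.0
```

```bash
python3 -c "
from h import *
goal(.436,-.221,.17,72.8)"
```

```text
at [ 0.2949 -0.4277  0.2015] [-1.800e+02  6.000e-02  4.428e+01] F [-0.3 -0.4  0.8] row [ 0.8179 -0.1648  0.1042] [-1.000e-04  3.000e-04 -1.584e-01]
```

Request:
servo_tool([
  [[0.818,-0.165,0.104,0,0,-0.158,1],[0.818,-0.165,0.104,0,0,-0.158,1],[0.818,-0.165,0.104,0,0,-0.158,1],[0.818,-0.165,0.104,0,0,-0.158,1],[0.818,-0.165,0.104,0,0,-0.158,1],[0.818,-0.165,0.104,0,0,-0.158,1],[0.818,-0.165,0.104,0,0,-0.158,1],[0.818,-0.165,0.104,0,0,-0.158,1],[0.818,-0.165,0.104,0,0,-0.158,1],[0.818,-0.165,0.104,0,0,-0.158,1]],
])

```text
time_s: 1.68
tool_pos: [0.4355, -0.2231, 0.1703]
tool_rot: [-180.0, 0.0, 72.5]
force: [0.9, -0.2, 0.4]
grip_width: 0.0871
grasp_force: 0.0
```

```bash
cat >> h.py <<'E'
def wrist(name):
    from cell import get_obs,eyes
    o=get_obs(); c=eyes.read_camera("wrist"); cv2.imwrite(f"pics/{name}.png",c["frame"][:,:,::-1]); np.savez(name,**c)
    T=np.eye(4); T[:3,:3]=rot(o["tool_rot"]); T[:3,3]=o["tool_pos"]; M=T@c["mount"]
    return c,cloud(c,M[:3,:3],M[:3,3])
E
python3 - <<'E'
from h import *
c,P=wrist("w1"); print(np.round(c["mount"],3))
near=np.linalg.norm(P[...,:2]-[.436,-.221],axis=-1)<.06
for z0,z1 in((.045,.053),(.048,.052)):
    q=P[near&(P[...,2]>z0)&(P[...,2]<z1)]; print(rect(q),len(q),np.median(q[:,2]))
b=P[(abs(P[...,2])<.02)&~near];print("bench",np.median(b[:,2]))
goal(.436,-.221,.02,72.8)
E
```

```text
[[-0.001 -0.959 -0.283  0.078]
 [ 1.    -0.001  0.     0.001]
 [-0.001 -0.283  0.959 -0.163]
 [ 0.     0.     0.     1.   ]]
(array([ 436.8, -222.8]), array([80.8, 50.1]), 72.6) 4079 0.05107041331113893
(array([ 436.8, -222.9]), array([80.6, 50.1]), 72.6) 3619 0.05100611787849285
bench 0.0011385948424852688
at [ 0.4355 -0.223   0.1703] [-1.7999e+02  3.0000e-02  7.2470e+01] F [-0.2 -0.2 -0.2] row [ 7.00e-03 -2.00e-04  5.01e-01] [-0.0001  0.0001 -0.0018]
```

Request:
servo_tool([
  [[0.004,-0.002,0.12,0,0,0,1],[0.004,-0.002,0.25,0,0,0,1],[0.004,-0.002,0.37,0,0,0,1],[0.004,-0.002,0.45,0,0,0,1],[0.004,-0.002,0.5,0,0,0,1],[0.004,-0.002,0.5,0,0,0,1],[0.004,-0.002,0.5,0,0,0,0],[0.004,-0.002,0.5,0,0,0,0],[0.004,-0.002,0.5,0,0,0,0],[0.004,-0.002,0.5,0,0,0,0],[0.004,-0.002,0.5,0,0,0,0],[0.004,-0.002,0.5,0,0,0,0]],
], grip_force=25)

```text
time_s: 2.73
tool_pos: [0.4367, -0.2195, 0.0211]
tool_rot: [179.9, 0.0, 72.7]
force: [-0.7, 0.4, -1.1]
grip_width: 0.0545
grasp_force: 0.0
```

Request:
servo_tool([
  [[0,0,0,0,0,0,0],[0,0,0,0,0,0,0],[0,0,0,0,0,0,0],[0,0,0,0,0,0,0],[0,0,0,0,0,0,0],[0,0,-0.1,0,0,0,0],[0,0,-0.2,0,0,0,0],[0,0,-0.3,0,0,0,0],[0,0,-0.4,0,0,0,0],[0,0,-0.4,0,0,0,0],[0,0,-0.4,0,0,0,0]],
])

```text
time_s: 3.65
tool_pos: [0.4368, -0.2195, 0.141]
tool_rot: [179.9, 0.1, 72.7]
force: [0.7, -0.5, -2.9]
grip_width: 0.0501
grasp_force: 25.0
```

Run:
```python
from h import *
goal(.5852,.007,.14,83.9)
```

```text
at [ 0.4368 -0.2195  0.141 ] [1.7988e+02 6.0000e-02 7.2720e+01] F [ 0.7 -0.5 -2.9] row [0.8678 0.2479 0.003 ] [ 0.0006  0.0004 -0.0621]
```

Request:
servo_tool([
  [[0.868,0.248,-0.04,0,0,-0.062,0],[0.868,0.248,-0.04,0,0,-0.062,0],[0.868,0.248,-0.04,0,0,-0.062,0],[0.868,0.248,-0.04,0,0,-0.062,0],[0.868,0.248,-0.04,0,0,-0.062,0],[0.868,0.248,-0.04,0,0,-0.062,0],[0.868,0.248,-0.04,0,0,-0.062,0],[0.868,0.248,-0.04,0,0,-0.062,0],[0.868,0.248,-0.04,0,0,-0.062,0],[0.868,0.248,-0.04,0,0,-0.062,0],[0.868,0.248,-0.04,0,0,-0.062,0]],
])

```text
time_s: 4.57
tool_pos: [0.5834, 0.0054, 0.1507]
tool_rot: [-179.8, 0.1, 83.8]
force: [-0.3, 0.1, -3.1]
grip_width: 0.0496
grasp_force: 25.0
```

Run:
```python
from h import *
c,P=wrist("w2"); goal(.5852,.007,.14,83.9)
```

```text
at [0.5836 0.0054 0.1511] [-1.7988e+02  7.0000e-02  8.3740e+01] F [-0.1 -0.1 -3. ] row [0.0059 0.0047 0.0371] [-0.0007  0.0004 -0.0009]
```

View pics/w2.png

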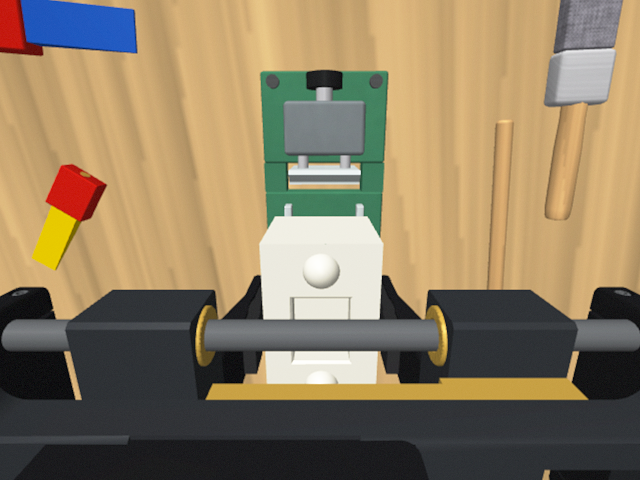

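The wrist view shows the held block with its end edge at rows 217–245, columns 261–383. The green base spans columns 261–388, the lips sit at columns 288 and 360, and the jaw plate covers columns 288–361, rows 168–188. I'll measure block against frame in tool axes.

```bash
cat > m.py <<'E'
from h import *
import sys
from cell import get_obs
def meas(name):
    c=dict(np.load(name+".npz")); o=get_obs(); A=rot([180,0,o["tool_rot"][2]])
    T=np.eye(4);T[:3,:3]=rot(o["tool_rot"]);T[:3,3]=o["tool_pos"];M=T@c["mount"]
    P=cloud(c,M[:3,:3],M[:3,3]); L=(P-o["tool_pos"])@A*1000; z=P[...,2]*1000
    hsv=cv2.cvtColor(c["frame"],cv2.COLOR_RGB2HSV); g=(hsv[...,0]>60)&(hsv[...,0]<95)&(hsv[...,1]>90)
    near=(L[...,0]>-60)&(L[...,0]<200)&(abs(L[...,1])<70)
    def show(n,m):
        m=m&near; q=L[m]; 
        if len(q)<20: print(n,len(q)); return
        print(n,len(q),"x",np.round(np.percentile(q[:,0],[1,99]),1),"y",np.round(np.percentile(q[:,1],[1,99]),1),"z",round(np.median(z[m]),1),"rect",rect(q/1000))
    show("base",g&(z>15)&(z<27)); 
    return L,z,show,near,c,o
E
python3 - <<'E'
from m import *
L,z,show,near,c,o=meas("w2"); zt=o["tool_pos"][2]*1000
v,u=np.mgrid[0:480,0:640]
show("block",(abs(z-(zt+30))<3)&(abs(L[...,1])<27)&(v<300))
show("lips",(abs(z-33)<3)&(u>270)&(u<380)&(v>195)&(v<217))
show("lipL",(abs(z-33)<3)&(u>280)&(u<300)&(v>195)&(v<217))
show("lipR",(abs(z-33)<3)&(u>350)&(u<370)&(v>195)&(v<217))
show("plate",(z>60)&(z<74)&(v>155)&(v<192)&(u>280)&(u<370))
show("house",(z>60)&(z<74)&(v>100)&(v<160)&(u>280)&(u<370))
for r in range(164,192,2): print(r,np.round(L[r,310],1),round(z[r,310],1),c["frame"][r,310])
E
```

```text
base 9227 x [  9.  126.2] y [-45.9  51.5] z 21.6 rect (array([61.5,  2.8]), array([131.3,  98.9]), -0.2)
block 6221 x [12.4 37.1] y [-23.6  25.6] z 181.2 rect (array([24.6,  1. ]), array([50.3, 25.4]), -89.9)
lips 153 x [15.  23.4] y [-29.3  35.5] z 33.4 rect (array([19.2,  3. ]), array([64.9,  8.6]), 89.9)
lipL 78 x [14.9 23.3] y [-29.4 -23.7] z 33.3 rect (array([ 19.1, -26.5]), array([8.5, 5.7]), 1.4)
lipR 75 x [15.  23.4] y [30.4 35.5] z 33.5 rect (array([19.2, 32.9]), array([8.4, 5. ]), -1.3)
plate 1067 x [45.7 56.1] y [-21.5  27.7] z 70.0 rect (array([51. ,  3.1]), array([50.2, 10.7]), -89.9)
house 4426 x [ 66.  101.3] y [-24.1  30.3] z 67.4 rect (array([83.7,  3.1]), array([56. , 35.5]), -89.9)
164 [ 55.1  -9.2 149.7] 1.4 [224 188 133]
166 [ 55.6  -8.3 122. ] 29.1 [206 217 219]
168 [ 55.6  -7.7 103.5] 47.7 [206 215 214]
170 [56.1 -6.9 81. ] 70.1 [232 238 236]
172 [54.7 -7.  81.1] 70.0 [238 243 242]
174 [53.6 -6.9 78.8] 72.4 [217 226 225]
176 [52.1 -6.9 79.6] 71.5 [103 106 106]
178 [50.6 -7.  81.1] 70.0 [102 107 105]
180 [48.9 -7.1 83.3] 67.8 [100 104 104]
182 [47.1 -7.2 86.3] 64.9 [185 194 193]
184 [45.8 -7.2 85.4] 65.7 [214 196 166]
186 [ 35.7  -9.3 149. ] 2.2 [218 178 120]
188 [ 33.7  -9.4 150.6] 0.6 [194 170 118]
190 [ 33.2  -9.1 141.4] 9.7 [ 62 128  95]
```

Request:
servo_tool([
  [[0.012,0.0063,0.0,0,0,0,0],[0.012,0.0063,0.1,0,0,0,0],[0.012,0.0063,0.2,0,0,0,0],[0.012,0.0063,0.27,0,0,0,0],[0.012,0.0063,0.31,0,0,0,0],[0.012,0.0063,0.31,0,0,0,0],[0.012,0.0063,0.31,0,0,0,0]],
])

```text
time_s: 5.2
tool_pos: [0.5871, 0.0105, 0.0596]
tool_rot: [-180.0, -0.0, 83.8]
force: [0.5, -0.9, -2.4]
grip_width: 0.05
grasp_force: 25.0
```

Run:
```python
from h import *
from m import *
wrist("w3"); L,z,show,near,c,o=meas("w3"); zt=o["tool_pos"][2]*1000; print(o["tool_pos"],o["tool_rot"],o["force"])
v,u=np.mgrid[0:480,0:640]
show("block",(abs(z-(zt+30))<3)&(abs(L[...,1])<27)&(v<300))
show("plate",(z>60)&(z<74)&(L[...,0]>39)&(L[...,0]<55)&(abs(L[...,1])<32))
show("house",(z>60)&(z<70)&(L[...,0]>58)&(L[...,0]<105)&(abs(L[...,1])<32))
show("lip",(abs(z-33)<3)&(L[...,0]<24)&(abs(L[...,1])<36))
```

```text
base 14252 x [ -7.9 121. ] y [-48.9  48.8] z 22.1 rect (array([51.3, -0.2]), array([141.9,  99.4]), 0.1)
[0.58802404 0.01075363 0.06061668] [ 1.79883364e+02 -1.51719826e-02  8.38603916e+01] [ 0.52328539  0.70638887 -3.27237804]
block 6216 x [12.5 37. ] y [-23.7  25.4] z 90.8 rect (array([24.6,  0.8]), array([50.4, 25.7]), 89.9)
plate 2518 x [40.4 50.8] y [-24.7  24.2] z 70.4 rect (array([45.5, -0.3]), array([50.3, 10.9]), -90.0)
house 10696 x [60.5 95.6] y [-27.2  26.8] z 68.0 rect (array([78. , -0.2]), array([56.4, 35.7]), -90.0)
lip 0
```

View pics/w3.png

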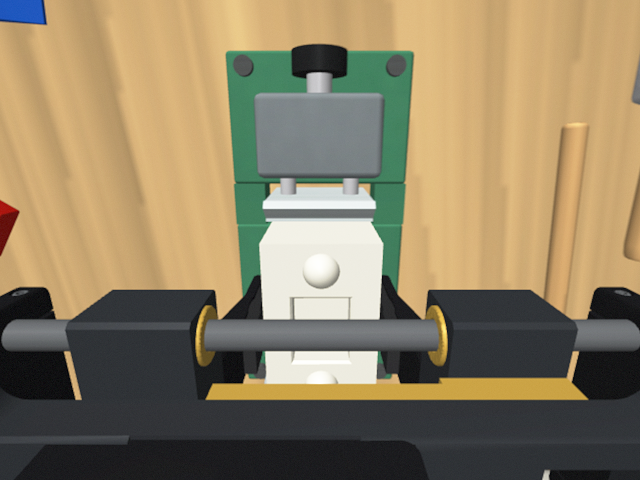

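The view shows the block end (row ~222) just short of the plate (rows 188–222), nearly centred. It needs −1.1 mm sideways and −1.5 mm back, then down.

Request:
servo_tool([
  [[-0.005,-0.0035,0.0,0,0,0,0],[-0.005,-0.0035,0.0,0,0,0,0],[-0.005,-0.0035,0.015,0,0,0,0],[-0.005,-0.0035,0.03,0,0,0,0],[-0.005,-0.0035,0.04,0,0,0,0],[-0.005,-0.0035,0.048,0,0,0,0],[-0.005,-0.0035,0.052,0,0,0,0],[-0.005,-0.0035,0.056,0,0,0,0],[-0.005,-0.0035,0.06,0,0,0,0],[-0.005,-0.0035,0.06,0,0,0,0]],
])

```text
time_s: 6.08
tool_pos: [0.5856, 0.0094, 0.0411]
tool_rot: [-180.0, 0.0, 83.9]
force: [0.1, -0.6, -2.7]
grip_width: 0.05
grasp_force: 25.0
```

Run:
```python
from h import *
from m import *
wrist("w4"); L,z,show,near,c,o=meas("w4"); zt=o["tool_pos"][2]*1000; print(o["tool_pos"],o["tool_rot"],o["force"])
v,u=np.mgrid[0:480,0:640]
show("block",(abs(z-(zt+30))<2)&(abs(L[...,1])<27)&(v<300)&(v>222))
show("plate",(z>60)&(z<74)&(L[...,0]>39)&(L[...,0]<55)&(abs(L[...,1])<32))
show("house",(z>60)&(z<70)&(L[...,0]>58)&(L[...,0]<105)&(abs(L[...,1])<32))
```

```text
base 17136 x [-11.1 122.4] y [-47.9  49.8] z 21.2 rect (array([31.7,  1. ]), array([183.4,  99.7]), 0.0)
[0.58574412 0.00940492 0.04124211] [-1.79992151e+02  2.26532431e-03  8.38851484e+01] [-0.14875857 -0.61451062 -3.1315274 ]
block 6004 x [12.5 37. ] y [-23.6  25.4] z 71.4 rect (array([24.5,  0.9]), array([50.3, 25.8]), 90.0)
plate 3238 x [41.4 51.9] y [-23.4  25.6] z 69.3 rect (array([46.6,  1.1]), array([50.2, 11. ]), -89.4)
house 13876 x [62.1 96.8] y [-25.8  28.1] z 67.1 rect (array([79.4,  1.2]), array([56.4, 35.8]), 89.9)
```

Request:
servo_tool([
  [[0,0,0.003,0,0,0,0],[0,0,0.005,0,0,0,0],[0,0,0.005,0,0,0,0],[0,0,0.005,0,0,0,0]],
])

```text
time_s: 6.47
tool_pos: [0.586, 0.0095, 0.0409]
tool_rot: [180.0, 0.0, 83.9]
force: [-3.5, 0.7, 5.8]
grip_width: 0.0497
grasp_force: 25.0
```

Request:
servo_tool([
  [[0,0,0,0,0,0,0.7],[0,0,0,0,0,0,0.85],[0,0,0,0,0,0,1],[0,0,0,0,0,0,1],[0,0,0,0,0,0,1],[0,0,0,0,0,0,1],[0,0,-0.1,0,0,0,1],[0,0,-0.2,0,0,0,1],[0,0,-0.3,0,0,0,1],[0,0,-0.4,0,0,0,1],[0,0,-0.5,0,0,0,1],[0,0,-0.5,0,0,0,1]],
])

```text
time_s: 7.47
tool_pos: [0.5894, 0.0101, 0.1965]
tool_rot: [179.4, -0.0, 83.9]
force: [0.6, 0.5, 1.4]
grip_width: 0.0869
grasp_force: 0.0
```

Run:
```python
from m import *
wrist("w5"); L,z,show,near,c,o=meas("w5"); np.save("w5pose.npy",np.r_[o["tool_pos"],o["tool_rot"]])
show("block",(abs(z-70)<3)&(L[...,0]<40)&(abs(L[...,1])<27)&(c["frame"].min(2)>100))
show("plate",(z>60)&(z<74)&(L[...,0]>40)&(L[...,0]<55)&(abs(L[...,1])<32))
show("house",(z>60)&(z<70)&(L[...,0]>58)&(L[...,0]<105)&(abs(L[...,1])<32))
goal(.509,.2962,.2,18.8)
```

```text
base 7378 x [-57.2 120.8] y [-52.1  45.1] z 18.2 rect (array([30.5, -3.4]), array([181.1,  98.5]), 0.1)
block 4464 x [-59.2  35.6] y [-26.6  23.5] z 68.2 rect (array([-12. ,  -0.4]), array([95.9, 53.4]), -0.2)
plate 714 x [40.7 50.5] y [-27.1  21.7] z 66.7 rect (array([45.6, -2.7]), array([50., 10.]), -89.9)
house 3112 x [60.7 96. ] y [-29.9  24.5] z 64.0 rect (array([78.3, -2.7]), array([55.9, 35.5]), -90.0)
at [0.5881 0.0098 0.1935] [179.6   -0.    83.88] F [ 0.2 -0.  -0.2] row [ 0.9211 -0.3637 -0.0241] [ 0.002  -0.0013  0.3616]
```

View pics/w5.png

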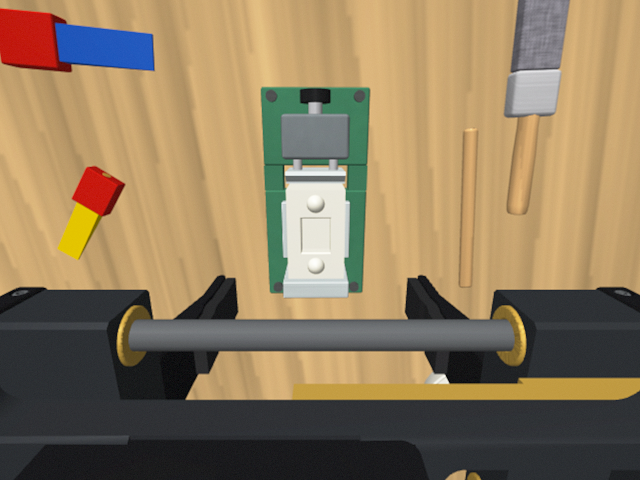

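The block sits square between the lips, with its end at row ~183, near the plate. On to the blade.

Request:
servo_tool([
  [[0.921,-0.364,-0.024,0.002,-0.001,0.362,1],[0.921,-0.364,-0.024,0.002,-0.001,0.362,1],[0.921,-0.364,-0.024,0.002,-0.001,0.362,1],[0.921,-0.364,-0.024,0.002,-0.001,0.362,1],[0.921,-0.364,-0.024,0.002,-0.001,0.362,1],[0.921,-0.364,-0.024,0.002,-0.001,0.362,1],[0.921,-0.364,-0.024,0.002,-0.001,0.362,1],[0.921,-0.364,-0.024,0.002,-0.001,0.362,1],[0.921,-0.364,-0.024,0.002,-0.001,0.362,1],[0.921,-0.364,-0.024,0.002,-0.001,0.362,1],[0.921,-0.364,-0.024,0.002,-0.001,0.362,1],[0.921,-0.364,-0.024,0.002,-0.001,0.362,1]],
])

```text
time_s: 8.52
tool_pos: [0.5062, 0.2953, 0.1958]
tool_rot: [-179.8, 0.4, 18.8]
force: [0.0, 0.5, -0.1]
grip_width: 0.087
grasp_force: 0.0
```

Run:
```python
from h import *
c,P=wrist("w6"); near=np.linalg.norm(P[...,:2]-[.509,.296],axis=-1)<.06
for z0,z1 in((.126,.142),(.076,.09)):
    q=P[near&(P[...,2]>z0)&(P[...,2]<z1)]; 
    if len(q)>20: print(rect(q),len(q),np.median(q[:,2]))
goal(.509,.2962,.1,18.8)
t=dict(np.load("top0.npz"));Q=cloud(t)[225:285,170:235].reshape(-1,3);q=Q[(Q[:,2]>.128)&(Q[:,2]<.14)];print(rect(q),np.median(q[:,2]))
```

```text
(array([510.1, 295.3]), array([44.1, 19.6]), 18.3) 1794 0.13495536253166338
(array([509.5, 295.4]), array([70.8, 67.2]), 17.8) 4979 0.08504234905417934
at [0.5064 0.2952 0.196 ] [-179.82    0.41   18.82] F [ 0.1 -0.2  0.2] row [0.0116 0.0005 0.32  ] [-0.001   0.0023  0.0001]
(array([508.7, 295.8]), array([44. , 20.3]), 18.5) 0.13383308944088057
```

Request:
servo_tool([
  [[0.011,0.001,0.0,-0.001,0.002,0.003,1],[0.011,0.001,0.1,-0.001,0.002,0.003,1],[0.011,0.001,0.2,-0.001,0.002,0.003,1],[0.011,0.001,0.28,-0.001,0.002,0.003,1],[0.011,0.001,0.33,-0.001,0.002,0.003,1],[0.011,0.001,0.347,-0.001,0.002,0.003,1],[0.011,0.001,0.347,-0.001,0.002,0.003,1]],
])

```text
time_s: 9.15
tool_pos: [0.5086, 0.2958, 0.0914]
tool_rot: [-180.0, 0.1, 18.2]
force: [0.3, -0.0, -0.1]
grip_width: 0.0869
grasp_force: 0.0
```

Request:
servo_tool([
  [[0,0,0,0,0,0,0],[0,0,0,0,0,0,0],[0,0,0,0,0,0,0],[0,0,0,0,0,0,0],[0,0,0,0,0,0,0],[0,0,0,0,0,0,0],[0,0,0,0,0,0,0],[0,0,0,0,0,0,0],[0,0,0,0,0,0,0],[0,0,0,0,0,0,0],[0,0,0,0,0,0,0],[0,0,0,0,0,0,0]],
], grip_force=35)

```text
time_s: 10.15
tool_pos: [0.5093, 0.2962, 0.0928]
tool_rot: [180.0, -0.0, 18.2]
force: [0.7, -0.4, 0.7]
grip_width: 0.0198
grasp_force: 35.0
```

Request:
servo_tool([
  [[0,0,0,0,0,0,0],[0,0,0,0,0,0,0],[0,0,0,0,0,0,0],[0,0,0,0,0,0,0],[0,0,0,0,0,0,0],[0,0,0,0,0,0,0]],
])

```text
time_s: 10.65
tool_pos: [0.5093, 0.2963, 0.0928]
tool_rot: [180.0, -0.0, 18.2]
force: [1.8, -2.2, 0.1]
grip_width: 0.0197
grasp_force: 35.0
```

Request:
servo_tool([
  [[0,0,-0.05,0,0,0,0],[0,0,-0.13,0,0,0,0],[0,0,-0.21,0,0,0,0],[0,0,-0.29,0,0,0,0],[0,0,-0.36,0,0,0,0],[0,0,-0.4,0,0,0,0],[0,0,-0.4,0,0,0,0],[0,0,-0.4,0,0,0,0],[0,0,-0.4,0,0,0,0]],
])

```text
time_s: 11.4
tool_pos: [0.5083, 0.2962, 0.2111]
tool_rot: [180.0, 0.1, 18.2]
force: [0.4, -0.9, -1.1]
grip_width: 0.0199
grasp_force: 35.0
```

Run:
```python
from h import *
P0=np.load("w5pose.npy"); print(P0)
# frame estimate: origin + y axis
a=np.radians(83.85); ey=np.array([np.cos(a),np.sin(a)]); O=np.array([.5848,.0036])
print("gap mid",O+.0444*ey)
goal(*(O+.0444*ey),.213,-6.15)
```

```text
[ 5.88089008e-01  9.82055375e-03  1.93526321e-01  1.79598421e+02
 -4.83385674e-03  8.38834420e+01]
gap mid [0.58955665 0.04774447]
at [0.5083 0.2962 0.2111] [1.800e+02 1.200e-01 1.819e+01] F [ 0.4 -0.9 -1.1] row [-0.0013  0.8713 -0.0062] [0.0002 0.0006 0.1352]
```

Request:
servo_tool([
  [[0.004,0.87,0,0,0,0.135,0],[0.004,0.87,0,0,0,0.135,0],[0.004,0.87,0,0,0,0.135,0],[0.004,0.87,0,0,0,0.135,0],[0.004,0.87,0,0,0,0.135,0],[0.004,0.87,0,0,0,0.135,0],[0.004,0.87,0,0,0,0.135,0],[0.004,0.87,0,0,0,0.135,0],[0.004,0.87,0,0,0,0.135,0],[0.004,0.87,0,0,0,0.135,0]],
])

```text
time_s: 12.23
tool_pos: [0.5908, 0.0507, 0.2116]
tool_rot: [-179.9, 0.1, -6.0]
force: [-0.8, 1.0, -1.5]
grip_width: 0.0196
grasp_force: 35.0
```

Run:
```python
from h import *
wrist("w7"); goal(.5911,.0485,.165,-6.15)
```

```text
at [0.5909 0.0512 0.212 ] [-1.7993e+02  7.0000e-02 -5.9500e+00] F [-0.1  0.4 -2.4] row [0.002  0.0092 0.1567] [-0.0004  0.0004  0.0011]
```

View pics/w7.png

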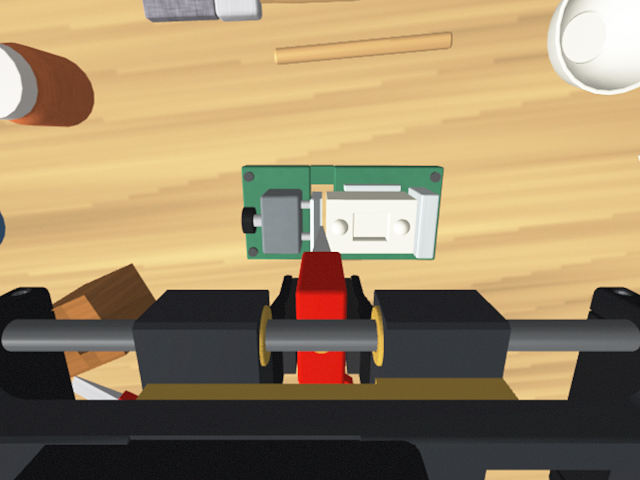

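The blade hangs over the gap: tip near (318,235), plate columns 312–322, mould from column 325. I'll lower it to just above the gap and measure there.

Request:
servo_tool([
  [[0.002,0.009,0.04,0,0,0.001,0],[0.002,0.009,0.1,0,0,0.001,0],[0.002,0.009,0.14,0,0,0.001,0],[0.002,0.009,0.14,0,0,0.001,0],[0.002,0.009,0.14,0,0,0.001,0]],
])

```text
time_s: 12.7
tool_pos: [0.5911, 0.0468, 0.1697]
tool_rot: [-180.0, 0.1, -6.2]
force: [-0.6, -0.7, -1.8]
grip_width: 0.0201
grasp_force: 35.0
```

```bash
cat > m2.py <<'E'
from m import *
def run(name):
    wrist(name); c=dict(np.load(name+".npz")); o=get_obs(); T=np.eye(4);T[:3,:3]=rot(o["tool_rot"]);T[:3,3]=o["tool_pos"];M=T@c["mount"]
    P=cloud(c,M[:3,:3],M[:3,3]); A=rot([180,0,o["tool_rot"][2]]); L=(P-o["tool_pos"])@A*1000; z=P[...,2]*1000
    s=-L[...,1]   # along frame +y from TCP, mm
    print("pose",np.round(o["tool_pos"],4),np.round(o["tool_rot"],2),"F",np.round(o["force"],1),"T",np.round(o["wrist_torque"],2))
    lat=(L[...,0]>8)&(L[...,0]<24)
    hsv=cv2.cvtColor(c["frame"],cv2.COLOR_RGB2HSV); white=(c["frame"].min(2)>140)
    pr=lambda n,m:print(n,m.sum(),np.round(np.percentile(s[m],[1,5,50,95,99]),1) if m.sum()>10 else "", "z",round(np.median(z[m]),1) if m.any() else "")
    pr("mould top",lat&(abs(z-70)<2.5)&(s<0)&(s>-35))
    pr("plate",lat&(z>60)&(z<75)&(s>0)&(s<17))
    pr("house",lat&(z>60)&(z<70)&(s>17)&(s<62))
    pr("stop",(L[...,0]>-20)&(L[...,0]<30)&(z>65)&(z<75)&(s<-82)&(s>-120))
    return c,L,z,s
E
python3 -c "
from m2 import *
c,L,z,s=run('w8')
im=c['frame'][120:360,200:440,::-1]; cv2.imwrite('pics/w8c.png',cv2.resize(im,(600,600),interpolation=cv2.INTER_CUBIC))"
```

```text
pose [0.5919 0.0468 0.1707] [-179.97   -0.     -6.25] F [ 0.  -0.2 -0.8] T [ 0.06  0.05 -0.03]
mould top 554 [-34.4 -32.7 -16.7  -2.6  -1. ] z 71.9
plate 276 [ 3.7  3.7  9.  13.7 13.9] z 70.3
house 890 [23.7 24.9 40.9 57.2 58.8] z 68.1
stop 1383 [-100.   -99.2  -91.2  -84.5  -84.4] z 71.9
```

View pics/w8c.png

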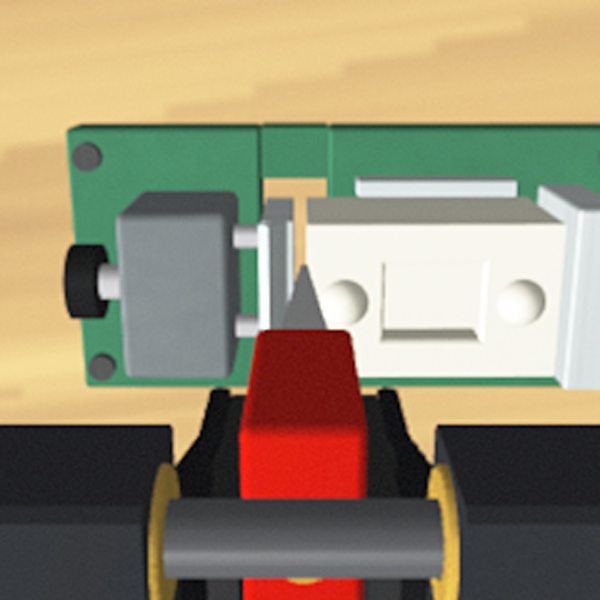

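The tip shows at crop (303,265), with the plate face at crop column ~292 and the mould end at ~306. I'll check the tip's own offset from the TCP.

Run:
```python
from m2 import *
c=dict(np.load("w8.npz")); o=get_obs(); T=np.eye(4);T[:3,:3]=rot(o["tool_rot"]);T[:3,3]=o["tool_pos"];M=T@c["mount"]
P=cloud(c,M[:3,:3],M[:3,3]); A=rot([180,0,o["tool_rot"][2]]); L=(P-o["tool_pos"])@A*1000
b=(L[...,0]>10)&(L[...,0]<20)&(abs(L[...,1])<10)&(L[...,2]>8)
for d in range(15,90,8):
    m=b&(abs(L[...,2]-d)<4)
    if m.sum()>3: print(d,m.sum(),np.round([L[...,0][m].mean(),-L[...,1][m].min(),-L[...,1][m].max(),L[...,2][m].max()],1))
```

```text
31 77 [15.1  5.2 -5.4 35. ]
39 57 [15.1  4.7 -4.5 42.9]
47 49 [15.   4.2 -4.  50.9]
55 32 [15.   3.1 -3.5 58.7]
63 27 [15.1  3.2 -2.9 66.9]
71 18 [15.   2.6 -2.3 73.3]
79 15 [15.   1.9 -1.7 81.8]
87 7 [15.1  1.2 -1.  87.5]
```

Request:
servo_tool([
  [[0,-0.0045,0,0,0,0,0],[0,-0.0045,0,0,0,0,0],[0,-0.0045,0.015,0,0,0,0],[0,-0.0045,0.03,0,0,0,0],[0,-0.0045,0.045,0,0,0,0],[0,-0.0045,0.06,0,0,0,0],[0,-0.0045,0.07,0,0,0,0],[0,-0.0045,0.07,0,0,0,0],[0,-0.0045,0.07,0,0,0,0]],
])

```text
time_s: 13.5
tool_pos: [0.592, 0.0476, 0.1495]
tool_rot: [-180.0, 0.0, -6.3]
force: [-0.1, 0.0, -0.6]
grip_width: 0.0196
grasp_force: 35.0
```

```bash
python3 -c "
from m2 import *
run('w9')"
```

```text
pose [0.5922 0.0476 0.1498] [-1.7998e+02 -2.0000e-02 -6.3000e+00] F [-0.4  0.2 -1.7] T [ 0.06  0.03 -0.08]
mould top 916 [-34.7 -33.  -17.6  -3.1  -1.7] z 71.3
plate 345 [ 0.5  2.8  7.8 12.7 12.9] z 69.2
house 1032 [22.8 24.  40.1 56.3 57.9] z 67.3
stop 1557 [-101.  -100.1  -92.1  -85.4  -85.2] z 71.2
```

Request:
servo_tool([
  [[0,0.0,0.01,0,0,0,0],[0,0.0005,0.02,0,0,0,0],[0,0.001,0.03,0,0,0,0],[0,0.0015,0.04,0,0,0,0],[0,0.002,0.05,0,0,0,0],[0,0.0025,0.055,0,0,0,0],[0,0.003,0.06,0,0,0,0],[0,0.003,0.06,0,0,0,0],[0,0.003,0.06,0,0,0,0]],
])

```text
time_s: 14.3
tool_pos: [0.5921, 0.047, 0.1317]
tool_rot: [-180.0, -0.0, -6.3]
force: [0.3, 2.6, 0.5]
grip_width: 0.0196
grasp_force: 35.0
```

```bash
python3 -c "
from m2 import *
run('w10')"
```

```text
pose [0.5921 0.0468 0.1317] [-1.7998e+02 -2.0000e-02 -6.3000e+00] F [0.3 2.1 0.1] T [ 0.66 -0.13  0.03]
mould top 1039 [-34.6 -33.1 -18.3  -4.3  -2.9] z 71.0
plate 393 [ 0.5  2.5  8.6 13.3 13.9] z 68.8
house 1183 [23.4 24.6 40.6 56.9 58.5] z 67.0
stop 1826 [-100.2  -99.3  -91.2  -84.5  -82.2] z 70.9
```

Request:
servo_tool([
  [[0,0.001,0.005,0,0,0,0],[0,0.0015,0.01,0,0,0,0],[0,0.002,0.015,0,0,0,0],[0,0.0025,0.02,0,0,0,0],[0,0.003,0.025,0,0,0,0],[0,0.003,0.03,0,0,0,0],[0,0.003,0.03,0,0,0,0],[0,0.003,0.03,0,0,0,0]],
])

```text
time_s: 15.02
tool_pos: [0.5917, 0.0457, 0.1224]
tool_rot: [-180.0, 0.0, -6.3]
force: [0.1, 3.0, -1.0]
grip_width: 0.02
grasp_force: 35.0
```

```bash
python3 -c "
from m2 import *
run('w11')"
```

```text
pose [0.5917 0.0457 0.1224] [-1.7999e+02  2.0000e-02 -6.3000e+00] F [ 0.6  3.9 -1.9] T [ 0.77 -0.13  0.05]
mould top 1112 [-34.5 -33.1 -18.5  -4.8  -2.9] z 71.0
plate 448 [ 0.4  2.4  9.6 14.6 14.9] z 68.8
house 1282 [24.8 25.8 42.1 58.1 59.9] z 67.0
stop 1860 [-98.9 -98.1 -90.4 -83.  -82.2] z 71.0
```

Request:
servo_tool([
  [[0,0.001,0,0,0,0,0],[0,0.002,0,0,0,0,0],[0,0.002,0,0,0,0,0],[0,0.002,0,0,0,0,0]],
])

```text
time_s: 15.4
tool_pos: [0.5917, 0.0456, 0.1225]
tool_rot: [-180.0, 0.0, -6.3]
force: [0.0, 4.4, -2.4]
grip_width: 0.0198
grasp_force: 35.0
```

Request:
servo_tool([
  [[0,0.001,0,0,0,0,0],[0,0.002,0,0,0,0,0],[0,0.002,0,0,0,0,0],[0,0.002,0,0,0,0,0]],
])

```text
time_s: 15.73
tool_pos: [0.5917, 0.0455, 0.1228]
tool_rot: [-179.9, -0.0, -6.3]
force: [-0.1, 4.6, -2.9]
grip_width: 0.0197
grasp_force: 35.0
```

Request:
servo_tool([
  [[0,0.003,0,0,0,0,0],[0,0.005,0,0,0,0,0],[0,0.005,0,0,0,0,0],[0,0.005,0,0,0,0,0]],
])

```text
time_s: 16.07
tool_pos: [0.5916, 0.0453, 0.1229]
tool_rot: [-179.8, -0.0, -6.2]
force: [0.7, 6.4, -2.1]
grip_width: 0.0195
grasp_force: 35.0
```

```bash
python3 -c "
from m2 import *
run('w12')"
```

```text
pose [0.5917 0.0453 0.1229] [-1.7983e+02 -2.0000e-02 -6.2300e+00] F [ 0.   7.  -2.7] T [ 2.05 -0.22 -0.02]
mould top 1095 [-34.6 -33.1 -18.3  -4.6  -3.2] z 71.3
plate 460 [ 0.6  2.6  9.9 15.  15.6] z 68.7
house 1262 [25.1 26.2 42.2 58.5 60. ] z 67.0
stop 1823 [-98.5 -97.7 -90.2 -83.  -82.2] z 70.9
```

The mould is now against the stop: force is up to 7 N with no further motion. Descending in steps while watching the plate-to-housing distance (about 9.9 at rest).

Request:
servo_tool([
  [[0,-0.001,0.005,0,0,0,0],[0,-0.002,0.01,0,0,0,0],[0,-0.003,0.015,0,0,0,0],[0,-0.004,0.02,0,0,0,0],[0,-0.005,0.025,0,0,0,0],[0,-0.005,0.03,0,0,0,0],[0,-0.005,0.03,0,0,0,0],[0,-0.005,0.03,0,0,0,0]],
])

```text
time_s: 16.78
tool_pos: [0.5928, 0.0459, 0.115]
tool_rot: [-179.9, -0.2, -6.3]
force: [0.7, 6.0, 1.1]
grip_width: 0.0201
grasp_force: 35.0
```

```bash
python3 -c "
from m2 import *
run('w13')"
```

```text
pose [0.5928 0.0459 0.115 ] [-1.7989e+02 -1.6000e-01 -6.2600e+00] F [0.2 5.5 0.8] T [ 1.59 -0.22 -0.02]
mould top 1091 [-34.6 -33.3 -19.1  -5.1  -3.2] z 70.9
plate 439 [ 0.5  2.3  9.3 14.3 14.5] z 68.7
house 1353 [24.4 25.5 41.6 57.7 59.3] z 67.0
stop 1850 [-99.3 -98.4 -90.6 -83.1 -82.2] z 70.9
```

Request:
servo_tool([
  [[0,-0.001,0.005,0,0,0,0],[0,-0.001,0.01,0,0,0,0],[0,-0.001,0.015,0,0,0,0],[0,-0.001,0.015,0,0,0,0],[0,-0.001,0.015,0,0,0,0]],
])

```text
time_s: 17.25
tool_pos: [0.5931, 0.0462, 0.1108]
tool_rot: [-179.9, -0.2, -6.3]
force: [0.7, 5.3, 2.0]
grip_width: 0.0199
grasp_force: 35.0
```

```bash
python3 -c "
from m2 import *
run('w14')"
```

```text
pose [0.5931 0.0462 0.1108] [-179.89   -0.19   -6.26] F [1.  5.2 2.5] T [ 1.52 -0.25  0.01]
mould top 1095 [-34.7 -33.4 -19.8  -5.6  -3.1] z 70.9
plate 445 [ 0.5  1.9  9.2 14.3 14.9] z 68.8
house 1407 [24.1 25.1 41.3 57.5 58.9] z 67.0
stop 1859 [-99.5 -98.7 -90.7 -83.  -82.2] z 70.9
```

```bash
cat > pl.py <<'E'
from m2 import *
def plate(name):
    c=dict(np.load(name+".npz")); mt=c["mount"]; P=cloud(c,mt[:3,:3],mt[:3,3])*1000   # tool frame
    h=P[...,2]; s=-P[...,1]; lat=(P[...,0]>17)&(P[...,0]<25)
    # sample edges per image row in the depth map
    out=[]
    hs=lat&(s>17)&(s<62)&(h<np.median(h[lat&(s>30)&(s<55)])+4)
    top=np.median(h[hs]); pm=lat&(s>0)&(s<19)&(h<top+2)
    for r in range(480):
        a=s[r][pm[r]]; b=s[r][hs[r]]
        if len(a)>4 and len(b)>10: out.append((b.min()-a.max(),b.min()-a.mean(),np.median(b)-np.median(a)))
    out=np.array(out); print(name,len(out),np.round(out.mean(0),2),np.round(out.std(0),2))
E
python3 -c "
from pl import *
for i in range(9,15): plate('w%d'%i)"
```

```text
w9 2 [-1.19  0.62 19.52] [0.61 1.56 7.6 ]
w10 1 [-1.02  2.64 25.37] [0. 0. 0.]
w11 1 [-1.92 -0.73  9.86] [0. 0. 0.]
w12 6 [-0.8   5.57 25.09] [0.45 4.02 2.52]
w13 7 [-0.96  2.51 20.28] [0.38 3.91 5.36]
w14 3 [-1.17  7.77 19.43] [0.26 1.3  2.62]
```

```bash
cat > pl.py <<'E'
from m2 import *
def plate(name,dbg=False):
    c=dict(np.load(name+".npz")); mt=c["mount"]; P=cloud(c,mt[:3,:3],mt[:3,3])*1000
    h=P[...,2]; s=-P[...,1]; lat=(P[...,0]>-5)&(P[...,0]<26)
    top=np.percentile(h[lat&(s>30)&(s<55)],30)
    hs=lat&(s>19.5)&(s<65)&(abs(h-top)<2.5); pm=lat&(s>5)&(s<18)&(h<top+1)&(h>top-6)
    lo=lambda m,q:np.percentile(s[m],q)
    print(name,round(top,1),hs.sum(),pm.sum(),"back-front",np.round([lo(hs,.5)-lo(pm,99.5),lo(hs,2)-lo(pm,98),lo(hs,50)-lo(pm,95),lo(hs,50)-lo(pm,90)],2))
E
python3 -c "
from pl import *
for i in range(8,15): plate('w%d'%i)"
```

```text
w8 -116.0 4818 224 back-front [ 1.72  2.29 19.9  20.01]
w9 -115.8 4864 228 back-front [ 1.65  2.28 20.52 20.66]
w10 -115.7 5034 248 back-front [ 1.7   2.31 21.09 21.18]
w11 -115.6 5033 270 back-front [ 1.75  2.41 21.31 21.44]
w12 -115.6 5055 218 back-front [ 1.71  2.39 21.17 21.25]
w13 -115.4 5109 247 back-front [ 1.71  2.27 21.59 21.69]
w14 -115.2 5098 305 back-front [ 1.68  2.37 21.58 21.76]
```

```bash
sed -i 's/lat=(P\[...,0\]>-5)/lat=(h>15)\&(P[...,0]>0)/' pl.py
python3 -c "
from pl import *
for i in range(8,15): plate('w%d'%i)"
```

```text
w8 102.2 1403 310 back-front [ 9.85 10.52 27.39 27.95]
w9 82.1 1631 337 back-front [10.21 10.82 27.7  28.29]
w10 64.4 1862 343 back-front [ 9.88 10.75 27.66 27.89]
w11 55.0 1998 353 back-front [ 9.78 10.72 27.5  27.73]
w12 55.7 1984 360 back-front [ 9.91 10.59 27.46 27.77]
w13 48.0 2068 319 back-front [ 9.8  10.5  27.39 27.58]
w14 43.8 2105 311 back-front [ 9.48 10.1  26.92 27.33]
```

Request:
servo_tool([
  [[0,-0.001,0.005,0,0,0,0],[0,-0.001,0.01,0,0,0,0],[0,-0.0015,0.015,0,0,0,0],[0,-0.0015,0.02,0,0,0,0],[0,-0.0015,0.02,0,0,0,0],[0,-0.0015,0.02,0,0,0,0]],
])

```text
time_s: 17.8
tool_pos: [0.5938, 0.0465, 0.1057]
tool_rot: [-179.9, -0.3, -6.3]
force: [0.2, 4.7, 6.1]
grip_width: 0.0199
grasp_force: 35.0
```

```bash
python3 -c "
from pl import *
run('w15'); plate('w15')"
```

```text
pose [0.5938 0.0465 0.1057] [-179.9    -0.27   -6.26] F [0.4 5.4 7.3] T [ 1.45 -0.2   0.08]
mould top 1062 [-34.7 -33.4 -20.5  -6.1  -1.9] z 71.0
plate 422 [ 0.5  1.8  9.6 14.7 15.1] z 68.9
house 1494 [23.7 24.8 40.7 57.  58.5] z 66.9
stop 1866 [-99.9 -99.1 -91.1 -83.1 -82.3] z 70.9
w15 38.7 2161 307 back-front [ 8.81  9.44 26.25 26.64]
```

Request:
servo_tool([
  [[0,0,0.004,0,0,0,0],[0,0,0.007,0,0,0,0],[0,0,0.007,0,0,0,0],[0,0,0.007,0,0,0,0],[0,0,0.007,0,0,0,0],[0,0,0.007,0,0,0,0],[0,0,0.007,0,0,0,0],[0,0,0.007,0,0,0,0],[0,0,0.007,0,0,0,0]],
])

```text
time_s: 18.6
tool_pos: [0.5941, 0.0466, 0.1042]
tool_rot: [-179.9, -0.3, -6.3]
force: [1.6, 4.9, 8.3]
grip_width: 0.0199
grasp_force: 35.0
```

```bash
python3 -c "
from pl import *
c,L,z,s=run('w16'); plate('w16'); print(get_obs()['grasp_force'],get_obs()['time_s'])"
```

```text
pose [0.5941 0.0466 0.1041] [-179.9    -0.31   -6.26] F [0.2 5.8 8.4] T [1.38 0.02 0.05]
mould top 1064 [-34.7 -33.5 -20.5  -6.1  -2.3] z 70.9
plate 410 [ 0.5  2.3  9.6 14.7 15. ] z 68.6
house 1535 [23.6 24.8 40.7 56.8 58.6] z 66.9
stop 1854 [-100.1  -99.3  -91.2  -83.1  -82.3] z 70.9
w16 37.2 2156 298 back-front [ 8.82  9.47 26.12 26.34]
35.00065738800913 18.65
```

View pics/w16.png

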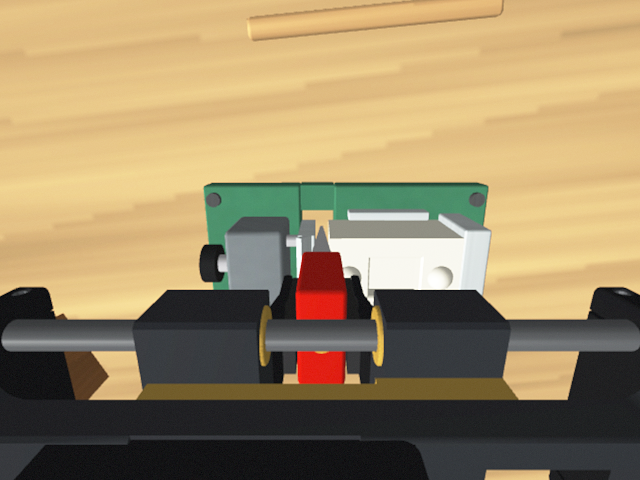

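The blade sits in the gap between the plate (column ~307) and the mould (column 330). The mould is against the stop, the jaw is back about 1.3 mm, and everything is steady. Handing in.

```bash
python3 -c "
from cell import env
print(env.sign_off())"
```

```text
the job is handed in; nothing more can be done
None
```

I handed the job in at about 19 s: the knob half is seated and let go, and the gripper still holds the blade in the gap with the jaw back about 1.3 mm by camera; the sign-off call gave no verdict.

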